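Find the offcut bay with room and push its swing lid open

TASK

The offcut box on the bench has four identical red swing lids; three bays are packed full, so their lids hardly give, but the lid over the empty bay rocks. Press the lids gently near an edge with your fingertips to find the one that rocks, then push that lid down until it stands steeply open, and leave it open with the hand clear. Only press and push, without gripping anything; do not force the full ones, and leave the jar, glue bottle, tape and screwdriver where they are.

Things in the scene. Friction and masses are not known exactly. Their poses are not given: they have to be found in the camera images.
- box: plywood offcut box, 205 (x) x 476 (y) x 140 (z) mm, screwed to the bench, four bays in a row along its y. Origin on the bench, under the lids' common pivot line, midway along y. Its -x side is the front (towards the robot): front face at x = -80 mm, back face at +125 mm. Top: front rail 26 mm wide, back ledge 71 mm wide (x = 54 to 125 mm). A 24 mm steel bracket at the foot of each end.
- bay1 (a point): fixed point of the box, 140 mm above the bench: centre of the top face of lid 1 when level; axes as the box's. Bay 1 is at the box's +y end; bays are 116 mm apart, openings 108 (x) x 104 (y) mm, 12 mm walls between, foam-lined floor 127 mm below the top. In the empty bay nothing reaches higher than 25 mm above that floor.
- bay2 (a point): the same point for lid 2, bay 2 counted from the box's +y end
- bay3 (a point): the same point for lid 3, bay 3 counted from the box's +y end
- bay4 (a point): the same point for lid 4, bay 4 counted from the box's +y end
- lid1 (a joint): tilt (rad) of the red lid of bay 1, a flat plate 104 (x) x 100 (y) x 6 mm on a pivot pin across its middle, along the box's y. About 0 = level, flush with the box top; positive = front edge (-x) down, back edge up; negative = the reverse; stops at -1.2 and +1.2. Pressed on the pivot line no lid moves.
- lid2 (a joint): as lid1, for bay 2. A lid that is free turns under about 3 N pressed 40 mm from the pivot line, at either end, and stays where it is left (slightly stiff pivot).
- lid3 (a joint): as lid1, for bay 3. A lid over a full bay drops only about 2 mm at its edge (0.05 rad), then meets the wood below, which stands on a foam mat: it yields stiffly about 1 mm more for every 6 N (at 20 N the lid is at about 0.11 rad).
- lid4 (a joint): as lid1, for bay 4. Which one of the four bays is empty changes from run to run; nothing outside shows it.
- jar: closed amber screw jar, 44 mm diameter, 55 mm high, loose, standing on the box's back ledge; origin at the centre of its foot. Not to be disturbed.
- glue: white glue bottle with orange cap, 48 mm diameter, 120 mm high, loose, standing on the box's back ledge; origin at the centre of its foot. Not to be disturbed.
- tape: roll of blue tape lying flat on the bench in front of the box, 90 mm outside diameter, 24 mm high; origin at the centre of its underside. Not to be disturbed.
- driver: screwdriver with red handle, 200 mm long, lying on the bench in front of the box, its length along its own x; origin under its middle. Not to be disturbed.

How it is judged:
By the outcome, as a careful person would: the job done as asked, in the order asked, and still so for the second after the job is handed in, with the robot touching nothing.
It also fails if it takes over 45 s, if anything falls off the work surface, if the arm or the gripper's body presses on something with over 40 N, if the wrist force passes 120 N, or if a joint passes its speed limit or range.

ROBOT

A 6-joint arm with a two-finger parallel gripper is mounted at the origin on the work surface. World frame = base frame: x ahead of the robot, y to its left, z up, the work surface at z = 0. Lengths are in m, angles in rad, forces in N, time in s.
With the tool pointing down it reaches from about 0.35 to 0.725 m from the base axis. Payload 4.3 kg.
Tool frame: the origin (TCP) lies at the very end of the fingers, on their centre line; the grasp point (between the pads) lies 19 mm behind it (grip_point_offset is the distance from the TCP to the grasp point, in m); z points along the fingers, y is the direction in which the jaws open and shut (so a half turn about z gives the same grasp; the last joint's range is limited). The gripper opens to 85 mm and grips with 20 to 120 N. Pads are 22 mm wide; open, the fingers measure 114 mm over their backs; the gripper's body (76 mm by 85 mm) begins 54 mm behind the grasp point. The pads swing forward as they close: fully open they stand 13 mm farther back than shut.
Start: joints at [-1.422, 0.377, 0.081, 1.274, 0, 1.46], TCP at [0.147, -0.556, 0.231] pointing down, gripper open.
Joint ranges: [-2.72, 2.72], [-0.84, 1.66], [-1.02, 1.22], [-1.77, 2.12], [-1.37, 1.28], [-3.14, 3.14]. Speed limits (rad/s): [2.57, 2.57, 3.14, 3.14, 3.14, 3.14].

INTERFACE

Orientations are given as a unit quaternion [x, y, z, w].
In Python, from bench import * gives the robot as it stands.
- The arm moves only by the tool apply_moves, never from a script. Its argument "commands" is a list of rows, each an object of numbers: "grip": the closure, from -1 (fully open) to 1 (shut); "x", "y", "z": the shift along the world's x, y, z in mm; "yaw": the turn about the world's z in rad. In form: [{"grip": .., "x": .., "y": .., "z": .., "yaw": ..}, ...]. A call has 1 to 5 rows; each row is the pose to reach, as a shift and turn from the pose commanded when the call began; what a row does not reach only later rows make up. A row lasts 1/12 s, in which the tool goes at most 41.7 mm and 7.16 degrees, less where a joint would pass 70% of its speed; a pose out of reach is approached as far as the arm can. A call with a gripper value outside its range is refused whole. The fingers move at their own pace and stop on an object; the grip force is fixed at half the most. Time passes only in rows, so rows that repeat a pose let the fingers close. It gives the time, the measured TCP pose, the force and the opening at its end, in the units of the state.
- read_state(): the state, without advancing time (a new reading comes with each control period).
- grab_frame(name): name is "side" or "top" or "wrist"; returns a dict with "color" (420x560x3 uint8, red, green, blue), "vfov" (degrees; the focal length in pixels is half the picture's height over the tangent of half this angle, whatever the lens; pixels are square), "cx", "cy" (the principal point, pixels), "pose" (4x4, takes a point from camera to world coordinates); the wrist camera has in their place "hand_eye" (4x4, takes a point from camera to tool coordinates, whose origin is the TCP and whose axes are the flange's). Camera axes: x right, y up, looking along -z (the intrinsics and any distortion apply to the point x, -y, -z); pixel columns grow to the right and rows downward; lengths in m; the calibration is good to about 2 mm. The wrist camera is an equidistant fisheye: a pixel r from the principal point sees the ray r / f radians off the axis. A picture is of the moment at which its call begins: read the wrist's pose just before it. There is no depth.
- job_done(): hands the job in, once; it reports no verdict.
The state is a dict: "time_s": time; "qpos": joint angles; "qvel": joint speeds; "joint_torque": joint torques, N m; "tool_pos": TCP position; "ee_rot": TCP orientation; "ft_force": force on the tool from outside, world axes, zero at the start; "torque": the same for the moment, N m; "grip_width": finger opening in m.
Only numpy, scipy, OpenCV 4.12 (cv2) and the standard library are available. Lean on these libraries where they do the work, as an engineer would, in place of code of your own. Each camera call takes 0.05 s, during which the arm holds its last target.

## Working session

There is one attempt and no reset: what is moved stays moved. The work goes in short steps, Python scripts to look and compute and a tool call to move; the robot and the scene stay as the last step left them, time stands still between calls to the robot, and variables do not carry over. Pictures are saved under pics/ and viewed, and the job is handed in when it is done.

Besides the shell and the picture viewer there is one more tool, called as name(argument=value, ...) on one line, values as JSON. apply_moves: Moves the arm, as the interface text tells. Its arguments: {"type":"object","properties":{"commands":{"type":"array","items":{"type":"object","properties":{"grip":{"type":"number"},"x":{"type":"number"},"y":{"type":"number"},"z":{"type":"number"},"yaw":{"type":"number"}}}}},"required":["commands"]}

```bash
mkdir -p pics; python3 - <<'E'
from bench import *
import cv2,numpy as np
s=read_state();print({k:np.round(v,3) for k,v in s.items()})
for n in("side","top","wrist"):
    f=grab_frame(n);cv2.imwrite(f"pics/{n}0.png",f["color"][:,:,::-1]);print(n,f["vfov"],f["cx"],f["cy"],np.round(f.get("pose",f.get("hand_eye")),4).tolist(),[k for k in f])
E
```

```text
{'time_s': np.float64(0.0), 'qpos': array([-1.422,  0.378,  0.08 ,  1.274,  0.   ,  1.461]), 'qvel': array([-0.002, -0.001,  0.001,  0.   ,  0.   , -0.001]), 'joint_torque': array([-0.0000e+00, -4.6361e+01,  2.6987e+01,  2.1000e-02, -0.0000e+00,
       -0.0000e+00]), 'tool_pos': array([ 0.147, -0.555,  0.23 ]), 'ee_rot': array([ 0.992,  0.129, -0.   , -0.001]), 'ft_force': array([1.504, 0.305, 0.748]), 'torque': array([-0.014, -0.029, -0.018]), 'grip_width': np.float64(0.085)}
side 51.73978299194063 279.2764143699551 215.96015925965483 [[0.9992, 0.0214, -0.0342, 0.5122], [-0.0386, 0.7542, -0.6555, -0.5514], [0.0118, 0.6563, 0.7544, 0.7336], [0.0, 0.0, 0.0, 1.0]] ['color', 'vfov', 'cx', 'cy', 'pose']
top 44.904735042107625 288.6889746032045 207.28158930560127 [[0.0079, 0.9923, -0.1239, 0.4037], [-0.9999, 0.0064, -0.0128, 0.0183], [-0.0119, 0.124, 0.9922, 1.1113], [0.0, 0.0, 0.0, 1.0]] ['color', 'vfov', 'cx', 'cy', 'pose']
wrist 65.70646984690485 280.90563239946664 210.06069059242705 [[-0.0007, 0.9515, 0.3076, 0.0777], [1.0, 0.0008, -0.0004, -0.0007], [-0.0007, 0.3076, -0.9515, -0.1425], [0.0, 0.0, 0.0, 1.0]] ['color', 'vfov', 'cx', 'cy', 'hand_eye']
```

View pics/side0.png

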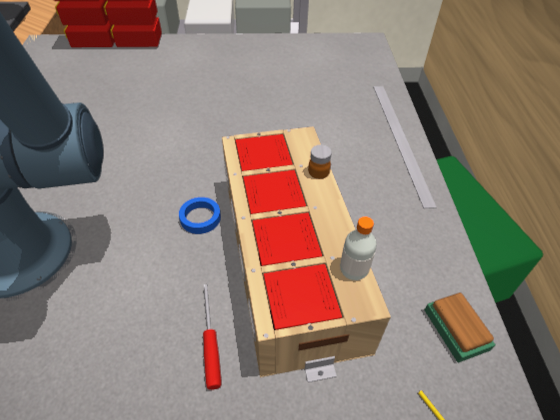

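View pics/top0.png

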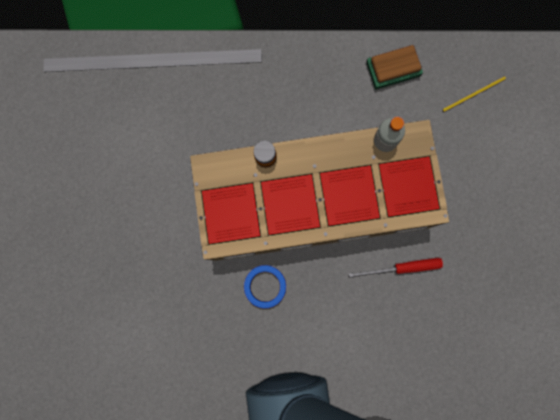

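Top view: four lids in a row, centres about (231,213), (291,205), (350,196), (410,187). The jar is at (264,154) and the bottle at (391,132), both on the back ledge. The tape is at (265,287) and the screwdriver at (395,268), both in front. Next I'll fit the box pose from lid centroids in both views.

```bash
cat > h.py <<'E'
from bench import *
import cv2,numpy as np
from scipy.optimize import least_squares
def proj(f,P):
    T=np.linalg.inv(np.array(f["pose"]));p=P@T[:3,:3].T+T[:3,3]
    F=f["color"].shape[0]/2/np.tan(np.radians(f["vfov"])/2)
    return np.c_[f["cx"]+F*p[:,0]/-p[:,2], f["cy"]-F*p[:,1]/-p[:,2]]
def box(q,P):
    c,s=np.cos(q[2]),np.sin(q[2]);return np.asarray(P)@np.array([[c,-s,0],[s,c,0],[0,0,1]]).T+[q[0],q[1],q[3]]
E
python3 - <<'E'
from h import *
L=[[0,174-116*i,0.0] for i in range(4)]
L=np.array(L)/1000
obs={};fr={}
for n in("top","side"):
    f=grab_frame(n);fr[n]=f
    c=f["color"].astype(int);m=((c[:,:,0]>110)&(c[:,:,1]<70)&(c[:,:,2]<70)).astype(np.uint8)
    m=cv2.morphologyEx(m,cv2.MORPH_CLOSE,np.ones((3,3)))
    N,_,st,ce=cv2.connectedComponentsWithStats(m)
    b=[(st[i,4],ce[i]) for i in range(1,N) if st[i,4]>900]
    b=[x for x in b if (n=="top" and x[1][1]<240) or (n=="side" and x[1][1]>100 and x[1][0]>230)]
    b.sort(key=lambda x:x[1][0] if n=="top" else x[1][1]);obs[n]=np.array([x[1] for x in b]);print(n,[x[0] for x in b],obs[n].round(1).tolist())
def cen(q,f): # area-centroid approx: avg of projected corners grid
    g=np.array([[x,y,0] for x in np.linspace(-.052,.052,7) for y in np.linspace(-.05,.05,7)])
    return np.array([proj(f,box(q,g+l)).mean(0) for l in L])
for use in(["top"],["side"],["top","side"]):
    fix=len(use)==1
    fun=lambda q:np.concatenate([(cen(np.r_[q[:3],.14 if fix else q[3]],fr[n])-obs[n]).ravel() for n in use])
    r=least_squares(fun,[.5,0,0,.14],x_scale=[.1,.1,.1,.1]);print(use,r.x.round(4),np.abs(r.fun).max().round(2))
q=r.x
print("bays",box(q,L).round(4).tolist())
im=fr["top"]["color"][:,:,::-1].copy()
for l in L:
    for p in proj(fr["top"],box(q,l+np.array([[a,b,0] for a in(-.052,.052) for b in(-.05,.05)]))): cv2.circle(im,tuple(int(round(v)) for v in p),1,(0,255,0),-1)
for p in proj(fr["top"],box(q,np.array([[a,b,0] for a in(-.08,.125) for b in(-.238,.238)]))): cv2.circle(im,tuple(int(round(v)) for v in p),1,(255,255,0),-1)
cv2.imwrite("pics/fit.png",cv2.resize(im[90:320,170:470],None,fx=2.6,fy=2.6))
E
```

```text
top [np.int32(2821), np.int32(2818), np.int32(2803), np.int32(2800)] [[230.3, 213.0], [289.9, 204.0], [349.3, 194.9], [408.7, 186.0]]
side [np.int32(1576), np.int32(2049), np.int32(2719), np.int32(3732)] [[262.7, 151.9], [273.3, 191.3], [285.8, 238.5], [301.0, 296.1]]
['top'] [ 0.5407 -0.0286  0.1583  0.14  ] 0.03
['side'] [ 0.5393 -0.0296  0.1593  0.14  ] 0.25
['top', 'side'] [ 0.54   -0.0288  0.1582  0.1394] 0.49
bays [[0.5126, 0.143, 0.1394], [0.5309, 0.0284, 0.1394], [0.5491, -0.0861, 0.1394], [0.5674, -0.2007, 0.1394]]
```

View pics/fit.png

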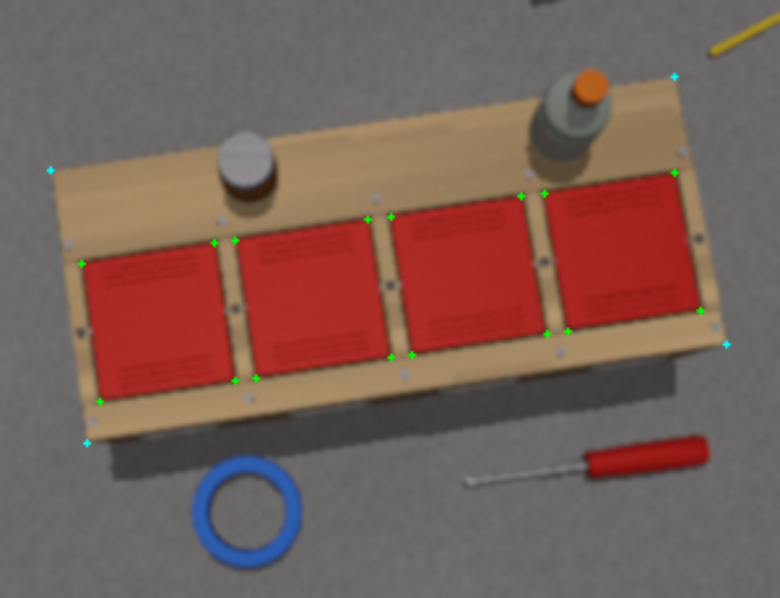

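```bash
python3 - <<'E'
from h import *
q=[.54,-.0288,.1582,.1394]
for i in range(4): print(i+1,box(q,np.array([[-.038,.174-.116*i,0]])).round(4))
E
```

```text
1 [[0.4751 0.137  0.1394]]
2 [[0.4933 0.0225 0.1394]]
3 [[ 0.5116 -0.0921  0.1394]]
4 [[ 0.5299 -0.2066  0.1394]]
```

apply_moves(commands=[{"grip": 1, "x": 35, "y": 30, "z": 10, "yaw": -0.1}, {"grip": 1, "x": 70, "y": 60, "z": 10, "yaw": -0.1}, {"grip": 1, "x": 105, "y": 90, "z": 10, "yaw": -0.1}, {"grip": 1, "x": 137, "y": 122, "z": 10, "yaw": -0.1}, {"grip": 1, "x": 169, "y": 152, "z": 10, "yaw": -0.1}])

```text
time_s: 0.67
tool_pos: [0.3026, -0.4162, 0.2413]
ee_rot: [0.997, 0.079, 0.0, 0.0]
ft_force: [-0.0, -0.1, 0.1]
grip_width: 0.0256
```

Commanded pose is now about (0.316, -0.404, 0.241). Lid 4's press point is (0.530, -0.207).

apply_moves(commands=[{"grip": 1, "x": 30, "y": 28, "z": 0}, {"grip": 1, "x": 60, "y": 56, "z": 0}, {"grip": 1, "x": 90, "y": 84, "z": 0}, {"grip": 1, "x": 120, "y": 112, "z": 0}, {"grip": 1, "x": 150, "y": 140, "z": 0}])

```text
invalid input at $.commands[0]: expected keys grip, x, y, z, yaw
```

apply_moves(commands=[{"grip": 1, "x": 30, "y": 28, "z": 0}, {"grip": 1, "x": 62, "y": 56, "z": -10}, {"grip": 1, "x": 62, "y": 56, "z": -40}, {"grip": 1, "x": 62, "y": 56, "z": -70}, {"grip": 1, "x": 62, "y": 56, "z": -80}])

```text
invalid input at $.commands[0]: expected keys grip, x, y, z, yaw
```

apply_moves(commands=[{"grip": 1, "x": 30, "y": 28, "z": 0, "yaw": 0}, {"grip": 1, "x": 60, "y": 56, "z": 0, "yaw": 0}, {"grip": 1, "x": 90, "y": 84, "z": 0, "yaw": 0}, {"grip": 1, "x": 120, "y": 112, "z": 0, "yaw": 0}, {"grip": 1, "x": 150, "y": 140, "z": 0, "yaw": 0}])

```text
time_s: 1.08
tool_pos: [0.4528, -0.2759, 0.2414]
ee_rot: [0.997, 0.079, 0.0, 0.0]
ft_force: [0.5, -1.5, -0.4]
grip_width: -0.0002
```

apply_moves(commands=[{"grip": 1, "x": 30, "y": 28, "z": 0, "yaw": 0}, {"grip": 1, "x": 62, "y": 56, "z": -10, "yaw": 0}, {"grip": 1, "x": 62, "y": 56, "z": -40, "yaw": 0}, {"grip": 1, "x": 62, "y": 56, "z": -70, "yaw": 0}, {"grip": 1, "x": 62, "y": 56, "z": -80, "yaw": 0}])

```text
time_s: 1.5
tool_pos: [0.5119, -0.2194, 0.1571]
ee_rot: [0.997, 0.08, -0.003, -0.002]
ft_force: [-0.8, 0.3, -0.5]
grip_width: -0.0002
```

apply_moves(commands=[{"grip": 1, "x": 0, "y": 0, "z": -6, "yaw": 0}, {"grip": 1, "x": 0, "y": 0, "z": -12, "yaw": 0}, {"grip": 1, "x": 0, "y": 0, "z": -12, "yaw": 0}])

```text
time_s: 1.75
tool_pos: [0.5134, -0.2222, 0.1494]
ee_rot: [0.997, 0.079, -0.0, 0.0]
ft_force: [-0.0, 0.2, 0.0]
grip_width: 0.0002
```

```bash
python3 - <<'E'
from h import *
s=read_state();print(s["tool_pos"],s["ft_force"],s["qpos"])
f=grab_frame("wrist");cv2.imwrite("pics/w1.png",f["color"][:,:,::-1])
E
```

```text
[ 0.51337714 -0.22215337  0.14937072] [-0.0354731   0.17980899  0.04142542] [-5.21751528e-01  3.81615293e-01 -1.27882638e-01  1.06128718e+00
 -9.16208562e-05  2.46207389e+00]
```

View pics/w1.png

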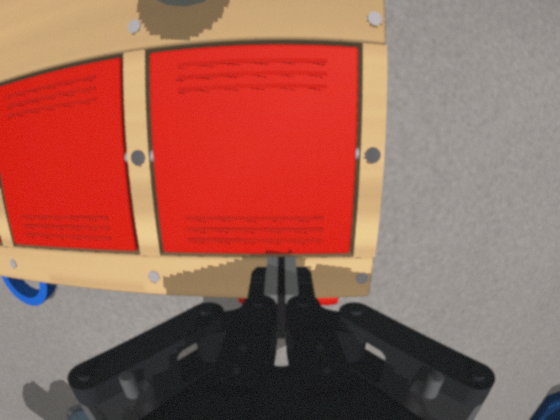

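The wrist view shows the closed fingertips at about (280,258), roughly over lid 4's front edge. Row limits left the arm about 16 mm short, so I'll correct that and then press.

apply_moves(commands=[{"grip": 1, "x": 16, "y": 14, "z": 0, "yaw": 0}, {"grip": 1, "x": 16, "y": 14, "z": -4, "yaw": 0}, {"grip": 1, "x": 16, "y": 14, "z": -7, "yaw": 0}, {"grip": 1, "x": 16, "y": 14, "z": -7, "yaw": 0}])

```text
time_s: 2.13
tool_pos: [0.5295, -0.2081, 0.1426]
ee_rot: [0.997, 0.079, 0.0, 0.0]
ft_force: [-0.9, -0.7, -1.2]
grip_width: -0.0003
```

apply_moves(commands=[{"grip": 1, "x": 0, "y": 0, "z": -1, "yaw": 0}, {"grip": 1, "x": 0, "y": 0, "z": -2, "yaw": 0}, {"grip": 1, "x": 0, "y": 0, "z": -2, "yaw": 0}])

```text
time_s: 2.38
tool_pos: [0.5294, -0.208, 0.1404]
ee_rot: [0.997, 0.079, 0.0, 0.0]
ft_force: [1.6, -0.1, 0.1]
grip_width: 0.0
```

apply_moves(commands=[{"grip": 1, "x": 0, "y": 0, "z": -1, "yaw": 0}, {"grip": 1, "x": 0, "y": 0, "z": -2, "yaw": 0}, {"grip": 1, "x": 0, "y": 0, "z": -2, "yaw": 0}])

```text
time_s: 2.63
tool_pos: [0.5293, -0.208, 0.1386]
ee_rot: [0.997, 0.079, -0.0, 0.0]
ft_force: [-1.8, -1.1, 3.3]
grip_width: 0.0
```

apply_moves(commands=[{"grip": 1, "x": 0, "y": 0, "z": -1, "yaw": 0}, {"grip": 1, "x": 0, "y": 0, "z": -1, "yaw": 0}, {"grip": 1, "x": 0, "y": 0, "z": -1, "yaw": 0}])

```text
time_s: 2.88
tool_pos: [0.5294, -0.208, 0.1374]
ee_rot: [0.997, 0.079, -0.0, 0.0]
ft_force: [-2.8, -0.7, 3.0]
grip_width: 0.0001
```

apply_moves(commands=[{"grip": 1, "x": 0, "y": 0, "z": -1, "yaw": 0}, {"grip": 1, "x": 0, "y": 0, "z": -1, "yaw": 0}, {"grip": 1, "x": 0, "y": 0, "z": -1, "yaw": 0}])

```text
time_s: 3.13
tool_pos: [0.5296, -0.2078, 0.1362]
ee_rot: [0.997, 0.079, -0.0, 0.0]
ft_force: [-2.1, -2.4, 3.2]
grip_width: 0.0002
```

apply_moves(commands=[{"grip": 1, "x": 0, "y": 0, "z": -1, "yaw": 0}, {"grip": 1, "x": 0, "y": 0, "z": -1, "yaw": 0}, {"grip": 1, "x": 0, "y": 0, "z": -1, "yaw": 0}])

```text
time_s: 3.38
tool_pos: [0.5297, -0.2076, 0.1352]
ee_rot: [0.997, 0.079, 0.0, 0.0]
ft_force: [-2.7, -2.2, 1.8]
grip_width: 0.0
```

apply_moves(commands=[{"grip": 1, "x": 0, "y": 0, "z": -1, "yaw": 0}, {"grip": 1, "x": 0, "y": 0, "z": -1, "yaw": 0}, {"grip": 1, "x": 0, "y": 0, "z": -1, "yaw": 0}])

```text
time_s: 3.63
tool_pos: [0.5298, -0.2076, 0.1343]
ee_rot: [0.997, 0.079, 0.0, 0.0]
ft_force: [-1.8, -1.9, 2.3]
grip_width: -0.0
```

apply_moves(commands=[{"grip": 1, "x": 0, "y": 0, "z": -1, "yaw": 0}, {"grip": 1, "x": 0, "y": 0, "z": -2, "yaw": 0}, {"grip": 1, "x": 0, "y": 0, "z": -2, "yaw": 0}])

```text
time_s: 3.88
tool_pos: [0.53, -0.2076, 0.1323]
ee_rot: [0.997, 0.079, 0.0, 0.0]
ft_force: [-1.5, -0.7, 3.9]
grip_width: 0.0003
```

apply_moves(commands=[{"grip": 1, "x": 0, "y": 0, "z": -1, "yaw": 0}, {"grip": 1, "x": 0, "y": 0, "z": -2, "yaw": 0}, {"grip": 1, "x": 0, "y": 0, "z": -2, "yaw": 0}])

```text
time_s: 4.13
tool_pos: [0.5302, -0.2076, 0.1304]
ee_rot: [0.997, 0.079, 0.001, 0.0]
ft_force: [0.6, -1.1, 2.3]
grip_width: 0.0002
```

```bash
python3 - <<'E'
from h import *
s=read_state();print(s["tool_pos"],s["ft_force"])
f=grab_frame("side");cv2.imwrite("pics/s1.png",cv2.resize(f["color"][100:400,190:440,::-1],None,fx=2,fy=2))
f=grab_frame("wrist");cv2.imwrite("pics/w2.png",f["color"][:,:,::-1])
E
```

```text
[ 0.53021842 -0.20756665  0.13035332] [ 0.57248331 -1.1437743   2.26377702]
```

View pics/s1.png

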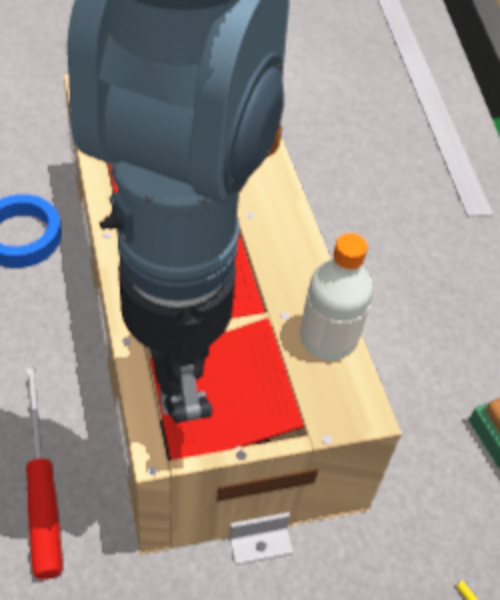

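View pics/w2.png

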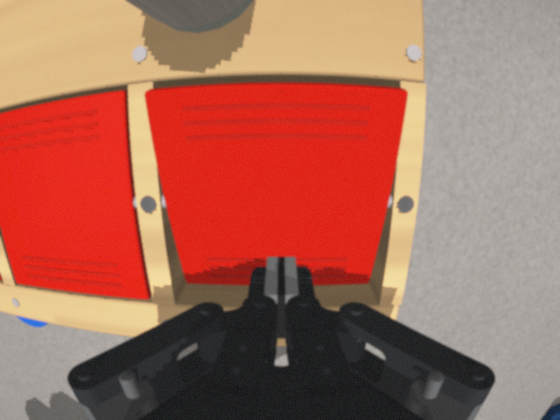

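Lid 4 rocks. It is down about 9 mm under the finger at 2–3 N, and both pictures show it tilted with its back edge up near (270,90) in the wrist view. I'll push it open, moving inward as it tilts.

apply_moves(commands=[{"grip": 1, "x": 0, "y": 0, "z": -4, "yaw": 0}, {"grip": 1, "x": 1, "y": 0, "z": -8, "yaw": 0}, {"grip": 1, "x": 2, "y": 0, "z": -12, "yaw": 0}, {"grip": 1, "x": 2, "y": 0, "z": -16, "yaw": 0}, {"grip": 1, "x": 2, "y": 0, "z": -16, "yaw": 0}])

```text
time_s: 4.65
tool_pos: [0.5311, -0.2069, 0.1133]
ee_rot: [0.997, 0.079, -0.001, -0.001]
ft_force: [0.6, 0.7, 0.2]
grip_width: -0.0002
```

apply_moves(commands=[{"grip": 1, "x": 0, "y": 0, "z": -4, "yaw": 0}, {"grip": 1, "x": 1, "y": 0, "z": -8, "yaw": 0}, {"grip": 1, "x": 2, "y": 0, "z": -12, "yaw": 0}, {"grip": 1, "x": 3, "y": 1, "z": -14, "yaw": 0}, {"grip": 1, "x": 3, "y": 1, "z": -14, "yaw": 0}])

```text
time_s: 5.07
tool_pos: [0.5341, -0.2065, 0.0994]
ee_rot: [0.997, 0.079, -0.001, -0.0]
ft_force: [-0.9, -0.1, 0.4]
grip_width: 0.0001
```

```bash
python3 - <<'E'
from h import *
s=read_state();print(s["tool_pos"],s["ft_force"])
f=grab_frame("side");cv2.imwrite("pics/s2.png",cv2.resize(f["color"][100:400,190:440,::-1],None,fx=2,fy=2))
f=grab_frame("wrist");cv2.imwrite("pics/w3.png",f["color"][:,:,::-1])
E
```

```text
[ 0.5341175  -0.2064867   0.09935616] [-0.90736944 -0.05364354  0.42601721]
```

View pics/s2.png

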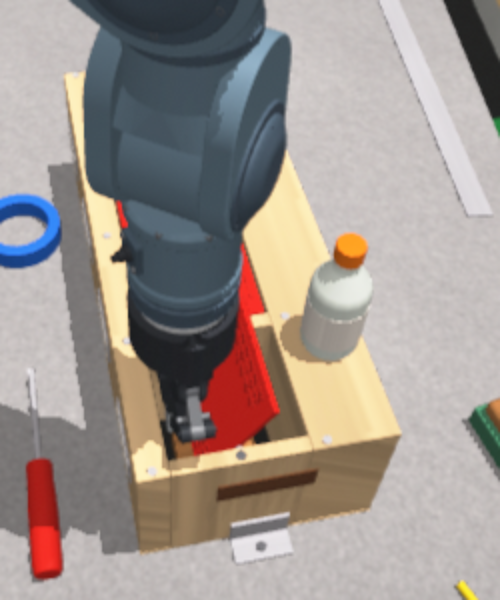

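View pics/w3.png

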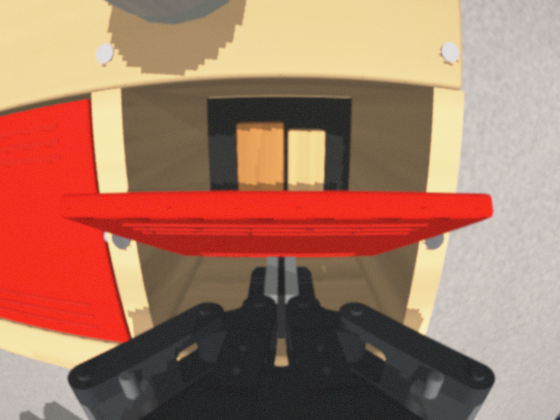

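Lid 4 is now at about 1 rad, seen almost edge-on in the wrist view at row 205, with only low scraps in the bay. A little more push will do it.

apply_moves(commands=[{"grip": 1, "x": 0, "y": 0, "z": -3, "yaw": 0}, {"grip": 1, "x": 1, "y": 0, "z": -6, "yaw": 0}, {"grip": 1, "x": 2, "y": 0, "z": -7, "yaw": 0}, {"grip": 1, "x": 2, "y": 0, "z": -7, "yaw": 0}, {"grip": 1, "x": 2, "y": 0, "z": -7, "yaw": 0}])

```text
time_s: 5.58
tool_pos: [0.5365, -0.2065, 0.093]
ee_rot: [0.997, 0.079, -0.0, -0.0]
ft_force: [-0.8, -0.2, -0.5]
grip_width: -0.0002
```

```bash
python3 - <<'E'
from h import *
s=read_state();print(s["tool_pos"],s["ft_force"])
f=grab_frame("side");cv2.imwrite("pics/s3.png",cv2.resize(f["color"][100:400,190:440,::-1],None,fx=2,fy=2))
f=grab_frame("wrist");cv2.imwrite("pics/w4.png",f["color"][:,:,::-1])
E
```

```text
[ 0.53646031 -0.20645793  0.09296883] [-0.80054517 -0.19857191 -0.50668317]
```

View pics/s3.png

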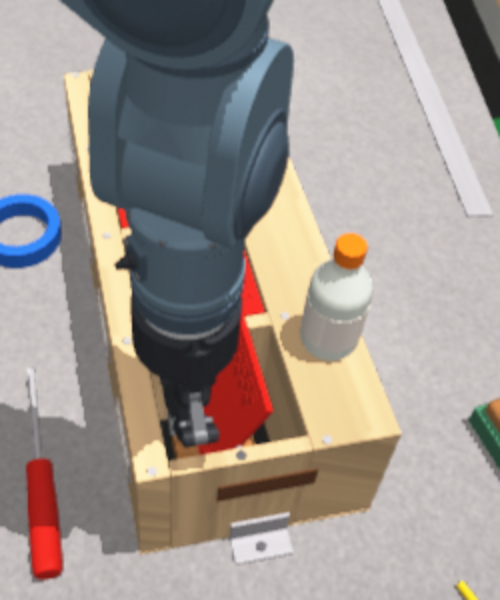

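View pics/w4.png

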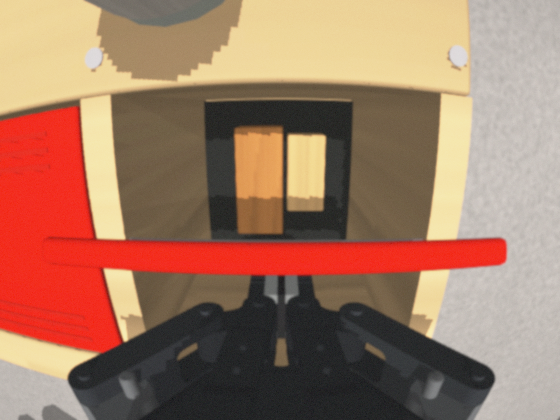

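The lid is steep, at about 1.1 rad. I'll ease the fingers off it towards the front, then go straight up and away.

apply_moves(commands=[{"grip": 1, "x": -2, "y": 0, "z": 0, "yaw": 0}, {"grip": 1, "x": -5, "y": -1, "z": 0, "yaw": 0}, {"grip": 1, "x": -5, "y": -1, "z": 10, "yaw": 0}, {"grip": 1, "x": -5, "y": -1, "z": 30, "yaw": 0}, {"grip": 1, "x": -5, "y": -1, "z": 60, "yaw": 0}])

```text
time_s: 6.1
tool_pos: [0.5296, -0.2067, 0.1521]
ee_rot: [0.997, 0.079, -0.002, -0.001]
ft_force: [-0.1, -0.6, 0.0]
grip_width: -0.0001
```

apply_moves(commands=[{"grip": 1, "x": 0, "y": 0, "z": 30, "yaw": 0}, {"grip": 1, "x": 0, "y": 0, "z": 60, "yaw": 0}, {"grip": 1, "x": -20, "y": -20, "z": 80, "yaw": 0}, {"grip": 1, "x": -45, "y": -45, "z": 80, "yaw": 0}, {"grip": 1, "x": -70, "y": -70, "z": 80, "yaw": 0}])

```text
time_s: 6.52
tool_pos: [0.4625, -0.2789, 0.2364]
ee_rot: [0.997, 0.08, 0.002, 0.002]
ft_force: [-0.5, -1.4, -0.2]
grip_width: -0.0001
```

apply_moves(commands=[{"grip": 1, "x": -25, "y": -25, "z": 0, "yaw": 0}, {"grip": 1, "x": -50, "y": -50, "z": 0, "yaw": 0}, {"grip": 1, "x": -75, "y": -75, "z": 0, "yaw": 0}, {"grip": 1, "x": -100, "y": -100, "z": 0, "yaw": 0}, {"grip": 1, "x": -120, "y": -120, "z": 0, "yaw": 0}])

```text
time_s: 6.93
tool_pos: [0.3398, -0.3993, 0.2344]
ee_rot: [0.997, 0.079, 0.0, 0.001]
ft_force: [0.3, 0.4, -0.1]
grip_width: -0.0001
```

apply_moves(commands=[{"grip": 1, "x": -20, "y": -20, "z": 0, "yaw": 0}, {"grip": 1, "x": -40, "y": -40, "z": 0, "yaw": 0}, {"grip": 1, "x": -50, "y": -50, "z": 0, "yaw": 0}, {"grip": 1, "x": -50, "y": -50, "z": 0, "yaw": 0}, {"grip": 1, "x": -50, "y": -50, "z": 0, "yaw": 0}])

```text
time_s: 7.35
tool_pos: [0.2913, -0.448, 0.234]
ee_rot: [0.997, 0.078, 0.0, 0.0]
ft_force: [0.4, 1.0, 0.5]
grip_width: -0.0001
```

```bash
python3 - <<'E'
from h import *
s=read_state();print(s["tool_pos"],s["ft_force"],s["time_s"])
f=grab_frame("side");cv2.imwrite("pics/s4.png",cv2.resize(f["color"][100:400,170:440,::-1],None,fx=2,fy=2))
f=grab_frame("top");cv2.imwrite("pics/t4.png",cv2.resize(f["color"][90:320,170:470,::-1],None,fx=2.6,fy=2.6))
q=[.54,-.0288,.1582,.1394]
# predicted upper back edge corners (top face) for tilts, crop coords
for n,o,sc in(("side",(170,100),2),("top",(170,90),2.6)):
    f=grab_frame(n)
    for t in(.9,1.0,1.1,1.2):
        c=box(q,np.array([[.052*np.cos(t)-.003*0,-.174+d,.052*np.sin(t)-.003] for d in(.05,-.05)]))
        print(n,t,((proj(f,c)-o)*sc).round(1).tolist())
E
```

```text
[ 0.29129505 -0.44801556  0.23401529] [0.38042782 1.03214742 0.50645592] 7.35
side 0.9 [[290.3, 304.7], [324.8, 415.1]]
side 1.0 [[285.4, 303.3], [319.6, 414.0]]
side 1.1 [[280.1, 302.2], [313.8, 413.3]]
side 1.2 [[274.4, 301.5], [307.7, 412.9]]
top 0.9 [[555.4, 208.1], [692.9, 187.3]]
top 1.0 [[557.1, 213.1], [695.1, 192.2]]
top 1.1 [[558.9, 218.5], [697.3, 197.5]]
top 1.2 [[560.5, 224.4], [699.4, 203.4]]
```

View pics/s4.png

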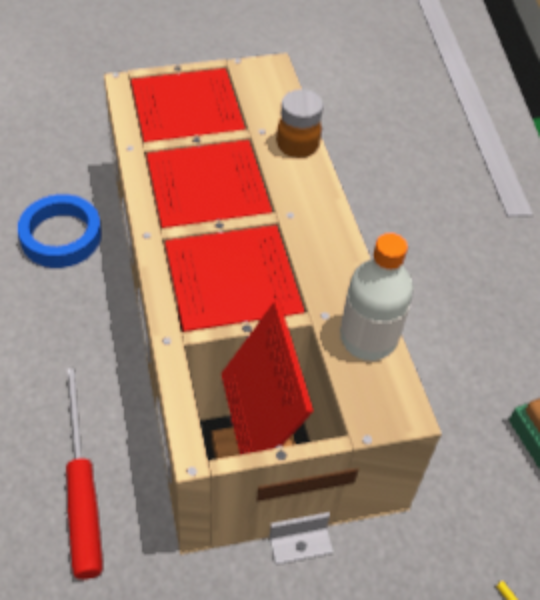

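View pics/t4.png

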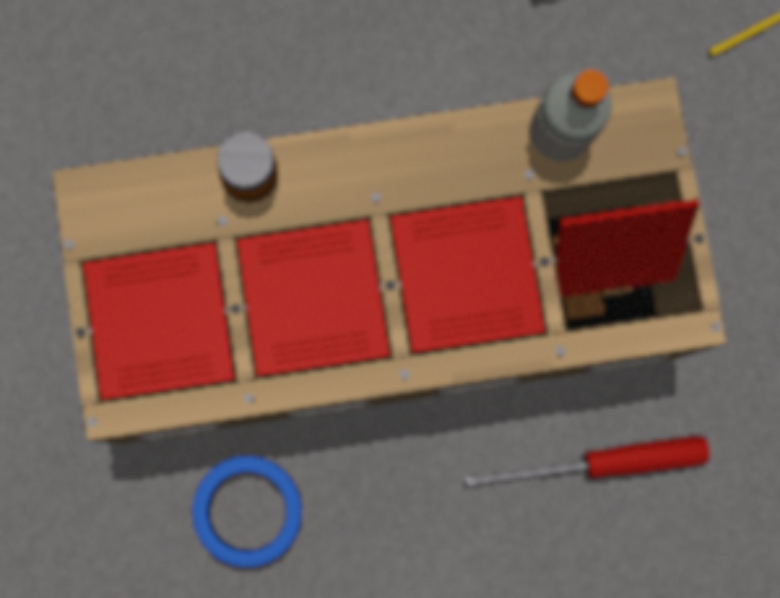

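Lid 4 stands at about 1.1 rad: its back-edge corners are at (276,306)/(311,411) in the side crop and (560,218)/(697,202) in the top crop. The other lids are level, and the jar, bottle, tape and screwdriver are at the same pixels as before.

```bash
python3 -c "
from bench import *
print(job_done())"
```

```text
the job is handed in; nothing more can be done
None
```

I found the empty bay and left its lid open: it is lid 4, at the box's -y end. I handed the job in at about 7.5 s on the robot's clock.

- **Finding it:** I started with lid 4, pressing near its front edge with the closed fingertips. It went down about 9 mm under only 2–4 N, so it was the free one. I didn't press lids 1–3.
- **Opening it:** I pushed the front edge down into the bay, eased the fingers off towards the front, lifted straight up and moved the hand well away.
- **Last checks:** With the hand clear, the side and top pictures put lid 4 at about 1.1 rad. Lids 1–3 look level, and the jar, glue bottle, tape and screwdriver haven't moved. The wrist force was down to sensor noise, about 1 N.

None of the checks failed or disagreed. Early on, the arm stopped about 16 mm short of the press point because of the per-row speed limits. I corrected that before touching the lid.

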